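Swap the open touch-latch drawer on the grooming organiser

ROBOT

A 6-joint arm with a two-finger parallel gripper is mounted at the origin on the work surface. World frame = base frame: x ahead of the robot, y to its left, z up, the work surface at z = 0. Lengths are in mm, angles in rad, forces in N, time in s.
With the tool pointing down it reaches from about 400 to 925 mm from the base axis. Payload 12.5 kg.
Tool frame: the origin (TCP) lies between the finger pads; the fingertips stand 25 mm ahead of it and the grasp point (between the pads) lies 6 mm ahead of it; z points along the fingers, y is the line along which they close (so a half turn about z gives the same grasp; the last joint's range is limited). The gripper opens to 95 mm and grips with 3 to 60 N. Pads are 20 mm wide; open, the fingers measure 119 mm over their backs; the gripper's body (75 mm by 180 mm) begins 59 mm behind the grasp point.
Start: joints at [-1.263, 0.491, 1.559, -0, 1.092, -0.106], TCP at [251.331, -572.256, 239.661] pointing down, gripper open.
Joint ranges: [-3.1, 3.1], [-0.84, 2.19], [0.05, 2.79], [-1.13, 4.28], [0.06, 2.93], [-2.69, 2.69]. Speed limits (rad/s): [2.22, 2.22, 2.79, 3.14, 3.14, 3.14].

INTERFACE

Orientations are given as [roll, pitch, yaw] about the fixed x, y, z axes, in that order (R = Rz(yaw) Ry(pitch) Rx(roll)).
In Python, from cell import state, read_camera, job_done, cut_out gives the robot as it stands. The module is installed in compiled form; this text tells all that it offers.
- The arm moves only by the tool jog_arm, never from a script. Its argument "motion" is a list of rows, each a list of 2 entries, a list of its own where there are three numbers: the shift along the tool's x, y, z in mm, then the turn about the tool's z in rad. A call has 1 to 5 rows; each row is the pose to reach, as a shift and turn from the pose commanded when the call began, along the tool's axes at that moment; what a row does not reach only later rows make up. A row lasts 1/10 s, in which the tool goes at most 50 mm and 8.59 degrees, less where a joint would pass 70% of its speed; a pose out of reach is approached as far as the arm can. A call with a gripper value outside its range is refused whole. "grip" is the closure, from 0 (fully open) to 1 (shut), set as the call begins (left out, the last holds). The fingers move at their own pace and stop on an object; the grip force is fixed at half the most. Time passes only in rows, so rows that repeat a pose let the fingers close. It gives the time, the measured TCP pose, the force, the opening and the grip force at its end, in the units of the state.
- state(): the state, without advancing time (a new reading comes with each control period).
- read_camera(name): name is "side" or "top"; returns a dict with "img" (420x560x3 uint8, blue, green, red), "vertical_fov" (degrees; the focal length in pixels is half the picture's height over the tangent of half this angle, whatever the lens; pixels are square), "cx", "cy" (the principal point, pixels), "extrinsics" (4x4, takes a point from camera to world coordinates). Camera axes: x right, y up, looking along -z (the intrinsics and any distortion apply to the point x, -y, -z); pixel columns grow to the right and rows downward; lengths in mm; the calibration is good to about 2 mm. A picture is of the moment at which its call begins. There is no depth.
- job_done(): hands the job in; it is judged then, once.
Trained networks look in a picture, given as the dict that the camera call returned (one of the last four; its "shot" number tells which), for a name from the list of things; names that differ only in an ending like _2 or _b are one class to them, and where a whole thing is asked for, a point or a joint stands for the part that bears it (a point fixed in the world has none). Each returns a list of dicts, best first, with "p" (0 to 1); they miss things now and then, are a little off and sometimes report something else, mostly with a low value. They report only what shows in the picture. A call takes as long as a camera call. They do not tell look-alikes from the thing itself.
- cut_out(name, picture): "region" (420x560 bool, what is visible of it) and "box" ([left, top, right, bottom] in pixels, round what is visible of it).
The state is a dict: "t": time; "joints": joint angles; "qvel": joint speeds; "tau": joint torques, N m; "eef_pos": TCP position; "tcp_rot": TCP orientation; "ft_force": force on the tool from outside, world axes, zero at the start; "moment": the same for the moment, N m; "opening": opening from 0.0 (shut) to 1.0 (fully open); "grip_force": force on a finger pad.
Only numpy, scipy, OpenCV 4.12 (cv2) and the standard library are available. Lean on these libraries where they do the work, as an engineer would, in place of code of your own. Each camera call takes 0.05 s, during which the arm holds its last target. There are 200 camera calls.

TASK

The white stacking organiser has been set out as three single tiers with touch-latch drawers. The guards are put away, so push the orange drawer, which stands open, fully home until it latches; the brush is wanted next, so press the blue drawer so that it springs open, and leave it open. The green drawer is to be shut at the end, as it is now.

Things in the scene. Friction and masses are not known exactly. Their poses are not given: they have to be found in the camera images.
- orange_front (a point): Front of the orange drawer (starts open): orange panel, 116 mm wide, 62 tall (9 to 71 mm above the table), 10 thick, on a white tier 120 wide, 150 deep, 75 tall with a 70 mm square of its colour on top. Point: mid-width on the outer face, which looks to the robot, 45 mm above the table; moves with the drawer. Axes: x level into the tier (the way to push), y along the panel, z up
- blue_front (a point): Front of the blue drawer (starts shut): blue panel, 116 mm wide, 62 tall (9 to 71 mm above the table), 10 thick, on a white tier 120 wide, 150 deep, 75 tall with a 70 mm square of its colour on top. Point: mid-width on the outer face, which looks to the robot, 45 mm above the table; moves with the drawer. Axes: x level into the tier (the way to push), y along the panel, z up
- orange_drawer (a joint): How far the orange drawer stands out along its front's -x, in m: 0 latched shut (front 10 mm clear of the tier), 0.045 fully out, -0.008 pressed to its end stop. Press anywhere on the front to the end stop (at least 6 mm past 0; spring 2 to 3 N; press with 10 to 15 N), then draw back: a drawer that was out stays latched at 0. A shorter press does nothing
- blue_drawer (a joint): How far the blue drawer stands out along its front's -x, in m: 0 latched shut (front 10 mm clear of the tier), 0.045 fully out, -0.008 pressed to its end stop. Press anywhere on the front to the end stop (at least 6 mm past 0; spring 2 to 3 N; press with 10 to 15 N), then draw back: a latched drawer springs out 45 mm, following the finger
- green_drawer (a joint): How far the green drawer stands out along its front's -x, in m: 0 latched shut (front 10 mm clear of the tier), 0.045 fully out, -0.008 pressed to its end stop. Same make, shut at the start. The three tiers stand fixed in a row across the table in any order, about 210 mm apart
Things that resemble listed ones, but are neither listed nor needed, are in the scene too. What is shaped like the part that bears blue_front but pink or red is not meant. Leave any red look-alike of the part that bears green_drawer alone.

How it is judged:
By the outcome, as a careful person would: the job done as asked, in the order asked, and still so for the second after the job is handed in, with the robot touching nothing.
It also fails if it takes over 48 s, if anything falls off the work surface, if the arm or the gripper's body presses on something with over 40 N, if the wrist force passes 120 N, or if a joint passes its speed limit or range.

## Working session

There is one attempt and no reset: what is moved stays moved. The work goes in short steps, Python scripts to look and compute and a tool call to move; the robot and the scene stay as the last step left them, time stands still between calls to the robot, and variables do not carry over. Pictures are saved under pics/ and viewed, at most 10 in all, crops included, and the job is handed in when it is done.

Besides the shell and the picture viewer there is one more tool, called after ">>>" by a JSON object that holds its "method" and its "body", one argument or row to a line. jog_arm: Moves the arm, as the interface text tells. Its arguments: {"type":"object","properties":{"motion":{"type":"array"},"grip":{"type":"number"}},"required":["motion"]}

```bash
mkdir -p pics; cat > h.py <<'E'
import numpy as np,cv2
from cell import *
def ray(p,u,v):
    f=p["img"].shape[0]/2/np.tan(np.radians(p["vertical_fov"])/2)
    E=np.array(p["extrinsics"]); d=E[:3,:3]@np.array([(u-p["cx"])/f,-(v-p["cy"])/f,-1.]); return E[:3,3],d
def at_z(p,u,v,z):
    o,d=ray(p,u,v); return o+d*(z-o[2])/d[2]
E
python3 - <<'E'
from h import *
for n in("top","side"):
    p=read_camera(n); cv2.imwrite(f"pics/{n}0.png",p["img"])
    print(n,{k:v for k,v in p.items() if k!="img"})
    for o in("orange_front","blue_front","green_drawer"):
        for r in cut_out(o,p)[:5]: print(o,round(r["p"],2),r["box"])
s=state();print(s["t"],s["eef_pos"],s["tcp_rot"],s["ft_force"])
E
```

```text
top {'vertical_fov': 46.94135564239001, 'cx': 282.72341574654774, 'cy': 214.29974641653413, 'extrinsics': array([[ 2.92023629e-02,  9.97183851e-01, -6.90766968e-02,
         4.02523467e+02],
       [-9.99570816e-01,  2.89717287e-02, -4.33850622e-03,
         9.74489825e+01],
       [-2.32501701e-03,  6.91737449e-02,  9.97601918e-01,
         1.20208183e+03],
       [ 0.00000000e+00,  0.00000000e+00,  0.00000000e+00,
         1.00000000e+00]]), 'shot': 1}
orange_front 0.61 [389.8, 192.9, 442.8, 223.3]
blue_front 0.96 [292.6, 168.1, 338.8, 189.0]
blue_front 0.69 [319.9, 303.4, 374.3, 311.5]
blue_front 0.63 [204.1, 271.4, 252.1, 291.2]
green_drawer 0.93 [97.2, 309.4, 159.5, 322.1]
green_drawer 0.56 [211.8, 179.3, 260.7, 194.2]
side {'vertical_fov': 51.43374540063365, 'cx': 275.8242674799754, 'cy': 214.9896650339648, 'extrinsics': array([[-8.62379709e-01,  3.35775642e-01, -3.78887788e-01,
         1.46797638e+02],
       [-5.05854845e-01, -5.41498628e-01,  6.71483516e-01,
         7.28295045e+02],
       [ 2.03005916e-02,  7.70735982e-01,  6.36831164e-01,
         6.43123071e+02],
       [ 0.00000000e+00,  0.00000000e+00,  0.00000000e+00,
         1.00000000e+00]]), 'shot': 2}
orange_front 0.65 [318.6, 134.2, 354.2, 173.4]
blue_front 0.94 [301.4, 262.3, 354.0, 319.4]
blue_front 0.77 [390.3, 201.3, 405.4, 242.0]
blue_front 0.62 [245.9, 169.3, 284.2, 213.4]
green_drawer 0.79 [308.4, 382.7, 336.9, 420.0]
green_drawer 0.56 [208.8, 214.0, 251.3, 269.3]
0.4 [ 251.32806821 -572.2180344   239.55430748] [-3.14146402e+00  1.29230369e-06  4.13864609e-01] [-0.33811515 -0.16393139 -0.46859472]
```

View pics/top0.png

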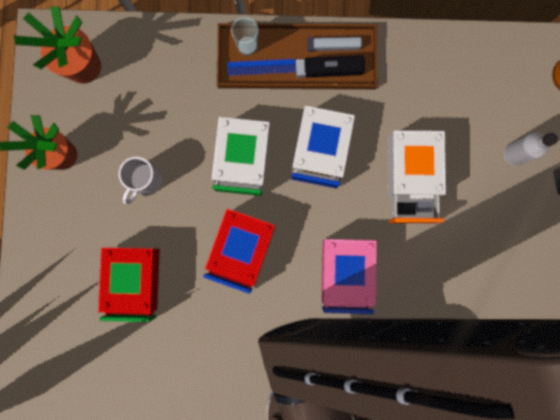

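View pics/side0.png

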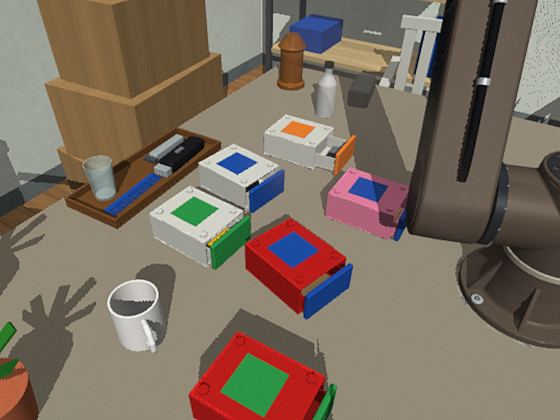

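The top view shows two kinds of candidates.
- **White tiers:** green (240,150), blue (323,140) and orange (418,160, open with its front at (416,220)).
- **Look-alikes:** red tier with blue (240,245), pink tier with blue (350,270) and red tier with green (126,278).

I choose the white tiers for orange and blue. Next I'll measure them and check with a crop.

```bash
cat >> h.py <<'E'
def blobs(p,hue,box=None):
    hsv=cv2.cvtColor(p["img"],cv2.COLOR_BGR2HSV)
    m=cv2.inRange(hsv,(hue[0],150,60),(hue[1],255,255))
    if box: k=np.zeros_like(m);k[box[1]:box[3],box[0]:box[2]]=1;m=m*k
    n,l,st,c=cv2.connectedComponentsWithStats(m)
    return [(l==i) for i in range(1,n) if st[i,4]>60]
def fit(p,m,z):
    v,u=np.nonzero(m); P=np.array([at_z(p,a,b,z)[:2] for a,b in zip(u,v)],np.float32)
    return cv2.minAreaRect(P)
E
python3 - <<'E'
from h import *
p=read_camera("top")
for n,h,b in(("orange",(5,18),(385,120,450,235)),("blue",(105,128),(288,100,360,192)),("green",(45,75),(205,110,275,200))):
    for m in blobs(p,h,b):
        for z in(75,71): print(n,z,m.sum(),np.round(np.concatenate([np.ravel(x) for x in fit(p,m,z)]),1))
im=p["img"][95:235,200:460]; cv2.imwrite("pics/crop.png",cv2.resize(im,None,fx=3,fy=3,interpolation=cv2.INTER_CUBIC))
E
```

```text
orange 75 835 [ 618.  -214.5   67.5   65.9    0.7]
orange 71 835 [ 618.8 -215.6   67.8   66.2    0.7]
orange 75 284 [ 475.1 -208.8   11.7  126.1    1.7]
orange 71 284 [ 475.4 -209.9   11.7  126.5    1.7]
blue 75 750 [662.2  11.   64.8  64.8  80.2]
blue 71 750 [663.1  10.7  65.   65.   80.2]
blue 75 282 [563.6  28.3 112.7  14.5  80.7]
blue 71 282 [564.2  28.  113.1  14.5  80.7]
green 75 731 [634.1 207.   64.   64.1  85.9]
green 71 731 [634.9 207.4  64.2  64.3  85.9]
green 75 218 [535.4 212.3 111.8  10.9  85.3]
green 71 218 [535.9 212.7 112.2  11.   85.3]
```

View pics/crop.png

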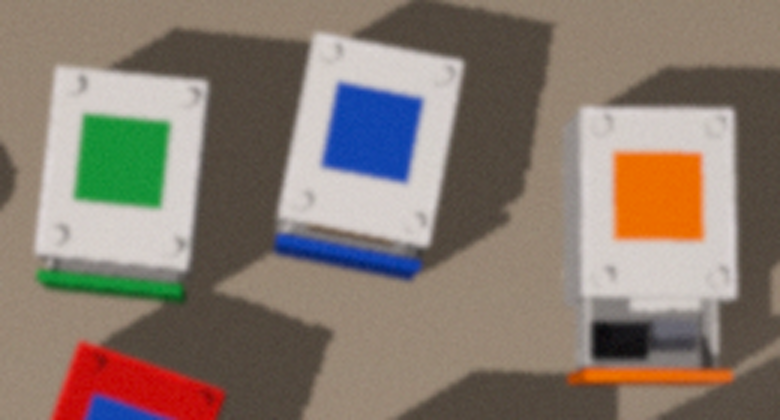

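The crop confirms the choice: green and blue white tiers with their fronts close in, and the orange front standing open. Now moving to a point in front of the orange drawer with the fingers shut.

>>> {"method": "jog_arm", "body": {
  "motion": [
    [[309,-258,0],0.414],
    [[309,-258,0],0.414],
    [[309,-258,0],0.414],
    [[309,-258,0],0.414],
    [[309,-258,0],0.414]
  ],
  "grip": 1
}}

```text
t: 0.95
eef_pos: [363.1, -346.6, 239.8]
tcp_rot: [3.141, -0.0, -0.001]
ft_force: [0.6, 0.4, 0.2]
opening: 0.637
grip_force: 0.0
```

>>> {"method": "jog_arm", "body": {
  "motion": [
    [[67,-135,0],0],
    [[67,-135,0],0],
    [[67,-135,0],0],
    [[67,-135,0],0],
    [[67,-135,50],0]
  ]
}}

```text
t: 1.45
eef_pos: [432.6, -213.7, 193.4]
tcp_rot: [3.135, -0.009, 0.003]
ft_force: [0.5, -1.0, -2.5]
opening: 0.217
grip_force: 0.0
```

>>> {"method": "jog_arm", "body": {
  "motion": [
    [[0,0,130],0],
    [[0,0,130],0],
    [[0,0,130],0],
    [[0,0,130],0],
    [[0,0,130],0]
  ]
}}

```text
t: 1.95
eef_pos: [429.7, -213.9, 60.1]
tcp_rot: [-3.141, 0.0, -0.001]
ft_force: [0.4, 0.3, 0.1]
opening: 0.005
grip_force: 0.0
```

Now pushing in: quickly to about x = 500, then in small steps.

>>> {"method": "jog_arm", "body": {
  "motion": [
    [[20,0,0],0],
    [[35,0,0],0],
    [[50,0,0],0],
    [[65,0,0],0],
    [[75,0,0],0]
  ]
}}

```text
t: 2.45
eef_pos: [505.5, -213.7, 61.9]
tcp_rot: [3.14, -0.002, 0.0]
ft_force: [-3.6, 0.5, 2.7]
opening: 0.004
grip_force: 1.9
```

>>> {"method": "jog_arm", "body": {
  "motion": [
    [[3,0,0],0],
    [[6,0,0],0],
    [[6,0,0],0]
  ]
}}

```text
t: 2.75
eef_pos: [510.7, -213.7, 60.2]
tcp_rot: [3.141, -0.001, -0.0]
ft_force: [-3.9, -0.7, 2.5]
opening: 0.005
grip_force: 1.3
```

>>> {"method": "jog_arm", "body": {
  "motion": [
    [[2,0,0],0],
    [[4,0,0],0],
    [[4,0,0],0],
    [[4,0,0],0]
  ]
}}

```text
t: 3.15
eef_pos: [514.2, -213.4, 59.6]
tcp_rot: [-3.141, 0.001, -0.0]
ft_force: [-6.5, -0.8, 4.6]
opening: 0.001
grip_force: 3.0
```

>>> {"method": "jog_arm", "body": {
  "motion": [
    [[2,0,0],0],
    [[3,0,0],0],
    [[3,0,0],0],
    [[3,0,0],0]
  ]
}}

```text
t: 3.55
eef_pos: [514.5, -213.3, 59.6]
tcp_rot: [-3.14, 0.007, 0.0]
ft_force: [-22.8, -6.3, 13.7]
opening: 0.004
grip_force: 11.4
```

The end stop was reached at x ≈ 514, so I'm drawing back.

>>> {"method": "jog_arm", "body": {
  "motion": [
    [[-5,0,0],0],
    [[-15,0,0],0],
    [[-40,0,0],0],
    [[-70,0,0],0],
    [[-70,0,0],0]
  ]
}}

```text
t: 4.05
eef_pos: [444.9, -212.9, 59.5]
tcp_rot: [-3.141, 0.002, -0.001]
ft_force: [-0.5, -0.1, -0.4]
opening: 0.002
grip_force: 0.0
```

```bash
python3 - <<'E'
from h import *
p=read_camera("top"); q=read_camera("side"); print(state()["eef_pos"],state()["ft_force"])
for m in blobs(p,(5,18),(385,120,450,235)): print(m.sum(),fit(p,m,71))
a=cv2.resize(p["img"][90:300,180:460],(560,420)); cv2.imwrite("pics/t1.png",a)
b=q["img"][90:300,180:460]; cv2.imwrite("pics/c1.png",np.vstack([cv2.resize(p["img"][90:240,200:480],None,fx=2,fy=2),cv2.resize(q["img"][100:250,190:470],None,fx=2,fy=2)]))
E
```

```text
[ 447.98076986 -213.85964677   59.85719527] [ 0.08573482 -0.21402722  0.56513387]
820 ((618.7559814453125, -215.5634307861328), (67.687255859375, 66.17288970947266), 0.672080397605896)
210 ((519.411376953125, -189.4544677734375), (13.969587326049805, 87.2203598022461), 3.5779054164886475)
```

View pics/c1.png

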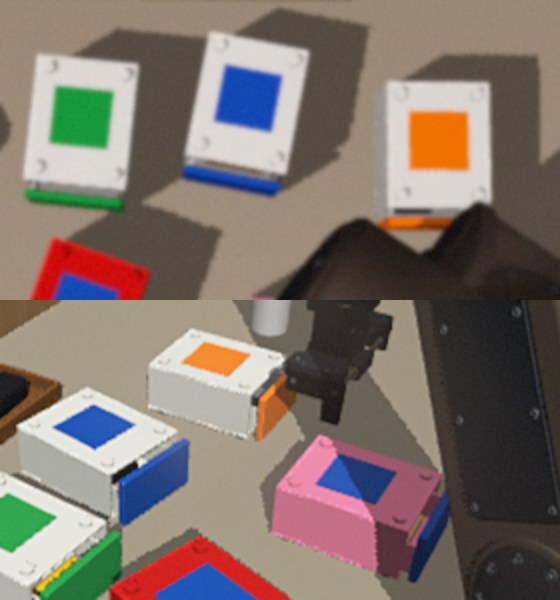

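Orange is latched: its front sits as close as the other two. Next, over to the blue drawer.

>>> {"method": "jog_arm", "body": {
  "motion": [
    [[0,0,-50],0],
    [[0,0,-100],0],
    [[0,0,-100],0],
    [[10,-48,-100],0],
    [[20,-96,-100],0]
  ]
}}

```text
t: 4.65
eef_pos: [468.8, -117.1, 159.8]
tcp_rot: [3.141, -0.002, -0.003]
ft_force: [0.4, 0.4, -1.0]
opening: 0.008
grip_force: 0.0
```

>>> {"method": "jog_arm", "body": {
  "motion": [
    [[33,-156,0],0.169],
    [[33,-156,0],0.169],
    [[33,-156,0],0.169],
    [[33,-156,0],0.169],
    [[33,-156,0],0.169]
  ]
}}

```text
t: 5.15
eef_pos: [501.6, 41.0, 159.3]
tcp_rot: [-3.141, -0.001, -0.165]
ft_force: [0.9, -0.4, 0.1]
opening: 0.008
grip_force: 0.0
```

>>> {"method": "jog_arm", "body": {
  "motion": [
    [[0,0,50],0],
    [[0,0,99],0],
    [[0,0,99],0],
    [[20,0,99],0],
    [[42,0,99],0]
  ]
}}

```text
t: 5.65
eef_pos: [543.1, 30.8, 62.4]
tcp_rot: [3.142, -0.001, -0.17]
ft_force: [0.8, -0.2, 0.5]
opening: 0.001
grip_force: 0.0
```

>>> {"method": "jog_arm", "body": {
  "motion": [
    [[4,0,0],0],
    [[8,0,0],0],
    [[12,0,0],0],
    [[12,0,0],0]
  ]
}}

```text
t: 6.05
eef_pos: [553.5, 29.4, 61.2]
tcp_rot: [3.141, 0.0, -0.169]
ft_force: [-3.3, -0.6, 1.1]
opening: 0.006
grip_force: 1.3
```

>>> {"method": "jog_arm", "body": {
  "motion": [
    [[2,0,0],0],
    [[4,0,0],0],
    [[4,0,0],0],
    [[4,0,0],0]
  ]
}}

```text
t: 6.45
eef_pos: [557.8, 28.8, 60.6]
tcp_rot: [3.142, 0.0, -0.169]
ft_force: [-3.3, 0.2, 2.4]
opening: 0.003
grip_force: 1.4
```

>>> {"method": "jog_arm", "body": {
  "motion": [
    [[2,0,0],0],
    [[2,0,0],0],
    [[2,0,0],0]
  ]
}}

```text
t: 6.75
eef_pos: [559.9, 28.5, 60.6]
tcp_rot: [3.142, -0.0, -0.169]
ft_force: [-3.0, 0.5, 1.8]
opening: 0.008
grip_force: 1.4
```

>>> {"method": "jog_arm", "body": {
  "motion": [
    [[2,0,0],0],
    [[2,0,0],0],
    [[2,0,0],0]
  ]
}}

```text
t: 7.05
eef_pos: [560.4, 28.4, 60.5]
tcp_rot: [3.141, 0.003, -0.169]
ft_force: [-9.7, 2.0, 7.2]
opening: 0.003
grip_force: 5.1
```

>>> {"method": "jog_arm", "body": {
  "motion": [
    [[1,0,0],0],
    [[1,0,0],0]
  ]
}}

```text
t: 7.25
eef_pos: [560.4, 28.4, 60.5]
tcp_rot: [3.141, 0.006, -0.169]
ft_force: [-15.3, 3.3, 10.2]
opening: 0.004
grip_force: 7.5
```

>>> {"method": "jog_arm", "body": {
  "motion": [
    [[-5,0,0],0],
    [[-15,0,0],0],
    [[-30,0,0],0],
    [[-45,0,0],0],
    [[-60,0,0],0]
  ]
}}

```text
t: 7.75
eef_pos: [503.2, 38.1, 60.7]
tcp_rot: [-3.142, -0.001, -0.169]
ft_force: [1.0, 0.5, -0.8]
opening: 0.0
grip_force: 0.0
```

>>> {"method": "jog_arm", "body": {
  "motion": [
    [[-15,0,0],0],
    [[-15,0,0],0],
    [[-15,0,-50],0],
    [[-15,0,-100],0],
    [[-15,0,-150],0]
  ]
}}

```text
t: 8.25
eef_pos: [489.4, 40.5, 212.6]
tcp_rot: [3.142, -0.001, -0.169]
ft_force: [0.4, -0.9, -1.1]
opening: 0.003
grip_force: 0.0
```

```bash
python3 - <<'E'
from h import *
p=read_camera("top"); q=read_camera("side")
cv2.imwrite("pics/c2.png",np.vstack([cv2.resize(p["img"][90:240,200:480],None,fx=2,fy=2),cv2.resize(q["img"][100:250,190:470],None,fx=2,fy=2)]))
E
```

```text
(no output)
```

View pics/c2.png

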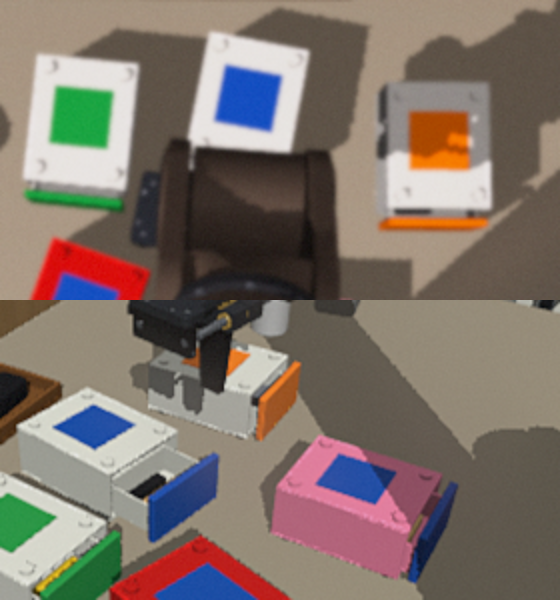

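The picture shows the blue front out, at about (182,497) in the crop, with orange and green shut. The arm is clear of everything.

```bash
python3 -c "
from cell import *
print(job_done())"
```

```text
the job is handed in; nothing more can be done
None
```

The job is handed in: the orange drawer was pushed home and latched, then the blue drawer was pressed and sprang open, the green drawer stayed shut, and the last camera check showed the arm clear of everything.

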